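# Dial the code of the tray lock and take the top tray

### The job

The two nested specimen trays are locked down behind the sloped console. Turn the dials one at a time to set the code, the left dial's pointer to mark 3 and the right dial's to mark 6 (counted clockwise from the double line, mark 0, at the upper edge of each dial), so that the spring bolt draws back off the tray; then lift the top tray off the pile by its handle and set it down upright in the middle of the rubber mat without dropping it. Leave the lower tray and the other things where they stand.

Things in the scene. Friction and masses are not known exactly. Their poses are not given: they have to be found in the camera images.
- lockbox: Grey lock console with a tray deck behind it, fixed to the bench. Origin on the bench, in the middle of the step between console and deck; x points away from its front, y to the left seen from the front, z up. Console: x -121 to 0 mm, y -135 to 135, 67 mm high at the front, 118 at the back. Deck: x 0 to 137, y -115 to 115, 12 mm thick; the trays stand on it, centred at x = 74.
- panel (a point): Middle of the console's sloped aluminium panel, at (-66.4, 0, 92.6) mm in the lockbox frame, axes as the lockbox. The panel rises at 25 degrees from horizontal from (x -121, z 67) to (x -12, z 118), then a flat cap at z 118. It faces up and to the front: outward normal (-sin 25, 0, cos 25). The dials' axes are normal to it, 62.5 mm to the left (+y) and right (-y) of this point.
- left_dial (a joint): Left dial, rad, clockwise positive looking at the panel. Eight marks on the panel round it, 45 deg apart: mark 0, a double line, is uphill; mark k is at k x 0.785 (2 right, 4 downhill, 6 left); mark 3 = 2.356. Range -0.15 to 5.9, hard stops. About 0.1 N m to turn; stays put. Starts at 4.6 to 5.7: turn it 2.2 to 3.4 rad anticlockwise, often in two grasps. The lock accepts +-0.15 rad.
- left_dial_grip (a point): On the left dial's axis, 30 mm off the panel. z = outward normal, x = pointer direction (turns with the dial). Black skirt 60 mm wide, 10 high, with a grip bar across it 14 mm thick, 10 to 43 mm off the panel, from 30 mm behind the axis to 35 in front (pointed end, white line). Pinch across its thickness, tool square to the panel (25 deg from vertical); half-turned is as good.
- right_dial (a joint): Right dial, built, marked and counted like the left; mark 6 (pointer to the left) = 4.712 rad. It starts between 2.9 and 4.0, so it must be turned clockwise by 0.7 to 1.8 rad.
- right_dial_grip (a point): The same point and axes on the right dial, which is like the left one.
- bolt (a joint): Spring bolt: two steel tongues 28 mm wide, 50 mm either side of the middle, from the console's back over the top tray's front rim. 0 = locked (18 mm over the tray), 0.025 m = drawn back, tray free. Its own spring (about 5 N) draws it back as soon as both dials stand at their code marks, and it then keeps the dials from turning. Until then it gives only 4 mm.
- top_tray: Top steel tray, 116 x 186 mm over its rim (long side along its y), 50 mm high, origin at the centre of its underside, 48 mm above the bench at the start. 0.25 to 0.5 kg. Its lowest 14 mm (88 x 158 mm) nest in the lower tray with 3 mm to spare each side. Only this one has a handle.
- top_tray_handle (a point): Centre of the top tray's handle bar, 106 mm above the tray's underside: black bar 104 mm long along the tray's y, 14 mm thick (x), 16 mm high, on two 8 mm posts 80 mm apart. Take it from above across its thickness.
- lower_tray: Lower steel tray, same shape without a handle, loose in a shallow frame on the deck; origin at the centre of its underside, 12 mm above the bench. It is to stay.
- mat: Black rubber mat, 180 mm (x) by 220 mm (y), 4 mm thick, fixed flat on the bench to the left of the console; origin at the centre of its underside.
- jar: Bystander: upside-down clear glass jar, 64 mm wide, 157 mm high, origin at the centre of its foot. Not to be moved.
- sample_bottle: Bystander: glass sample bottle with a push cap, 74 mm wide, 136 mm high, origin at the centre of its foot. Not to be moved.
- cup: Bystander: tapered sample cup, 49 mm wide, 64 mm high, origin at the centre of its foot. Not to be moved.

How it is judged:
By the outcome, as a careful person would: the job done as asked, in the order asked, and still so for the second after the job is handed in, with the robot touching nothing.
It also fails if it takes over 67 s, if anything falls off the work surface, if the arm or the gripper's body presses on something with over 40 N, if the wrist force passes 120 N, or if a joint passes its speed limit or range.

### The arm

A 6-joint arm with a two-finger parallel gripper is mounted at the origin on a cart in front of the work surface, level with it; the furniture and walls round the work are solid. World frame = base frame: x ahead of the robot, y to its left, z up, the work surface at z = 0. Lengths are in mm, angles in degrees, forces in N, time in s.
With the tool pointing down it reaches from about 300 to 850 mm from the base axis. Payload 4.2 kg.
Tool frame: the origin (TCP) lies on the mounting face of the last link; the fingertips stand 191 mm ahead of it and the grasp point (between the pads) lies 172 mm ahead of it; z points along the fingers, y is the direction in which the jaws open and shut (so a half turn about z gives the same grasp; the last joint's range is limited). The gripper opens to 91 mm and grips with 3 to 60 N. Pads are 32 mm wide; open, the fingers measure 118 mm over their backs; the gripper's body (76 mm by 178 mm) begins 60 mm behind the grasp point.
Start: joints at [65.432, 18.312, 89.639, -0, 72.044, -1.146], TCP at [228.564, 527.619, 404.776] pointing down, gripper open.
Joint ranges: [-177.97, 177.97], [-48.28, 115.42], [12.27, 149.76], [-77.06, 257.06], [2.81, 150.46], [-146.56, 146.56]. Speed limits (degrees/s): [147.25, 147.25, 180, 180, 180, 180].

### API

Orientations are given as [roll, pitch, yaw] about the fixed x, y, z axes, in that order (R = Rz(yaw) Ry(pitch) Rx(roll)).
In Python, from workcell import env gives the robot as it stands.
- The arm moves only by the shell command python3 -m handwheel 'ROWS' [FORCE]. ROWS is JSON, a list of rows, each an object with "gripper": the opening in per cent of the stroke, from 0 (shut) to 100 (fully open); "travel": the shift along the tool's x, y, z in m, a list of three; "twist": the turn about the tool's z in rad. In form: [{"gripper": gripper, "travel": [x, y, z], "twist": twist}, ...]. A call has 1 to 5 rows; each row shifts and turns the commanded pose from where the row before left it, along the tool's axes as they then stand; what a row does not reach is not made up. A row lasts 1/12 s, in which the tool goes at most 41.7 mm and 7.16 degrees, less where a joint would pass 70% of its speed; a pose out of reach is approached as far as the arm can. A call with a gripper value outside its range is refused whole. The fingers move at their own pace and stop on an object; FORCE is the grip in N (left out, the last holds). Time passes only in rows, so rows that do not move let the fingers close. It gives the time, the measured TCP pose, the force and the opening at its end, in the units of the state.
- env.state(): the state, without advancing time (a new reading comes with each control period).
- env.grab_frame(name): name is "scene" or "top"; returns a dict with "frame" (480x640x3 uint8, red, green, blue), "intrinsics" (3x3 intrinsics, pixels), "k1" (the pictures are not rectified: a ray, as slopes to the right and down, at radius r is drawn at 1 + k1 r^2 times it, then the intrinsics apply), "extrinsics" (4x4, takes a point from camera to world coordinates). Camera axes: x right, y down, z forward; pixel columns grow to the right and rows downward; lengths in mm; the calibration is good to about 2 mm. A picture is of the moment at which its call begins. There is no depth.
- env.job_done(): hands the job in, once; it reports no verdict.
Trained networks look in the newest picture that a camera, given by its name, has taken for a name from the list of things; names that differ only in an ending like _2 or _b are one class to them, and where a whole thing is asked for, a point or a joint stands for the part that bears it (a point fixed in the world has none). Each returns a list of dicts, best first, with "confidence" (0 to 1); they miss things now and then, are a little off and sometimes report something else, mostly with a low value. They report only what shows in the picture. A call takes as long as a camera call.
- env.trace(camera, thing): "pixels" (480x640 bool, what is visible of it) and "uv" ([column, row] in pixels, amid what is visible of it).
- env.pinpoint(camera, thing): "uv" ([column, row] in pixels: a listed point, or the origin of a listed thing).
The state is a dict: "time_s": time; "qpos": joint angles; "qvel": joint speeds; "effort": joint torques, N m; "ee_pos": TCP position; "ee_rot": TCP orientation; "force": force on the tool from outside, world axes, zero at the start; "torque": the same for the moment, N m; "gripper_width": finger opening in mm.
Only numpy, scipy, OpenCV 4.12 (cv2) and the standard library are available. Lean on these libraries where they do the work, as an engineer would, in place of code of your own. Each camera call takes 0.05 s, during which the arm holds its last target. There are 200 camera calls.

## Working session

There is one attempt and no reset: what is moved stays moved. The work goes in short steps, Python scripts to look and compute and a shell command to move; the robot and the scene stay as the last step left them, time stands still between calls to the robot, and variables do not carry over. Pictures are saved under pics/ and viewed, about 8 in all and at most 12, crops included, and the job is handed in when it is done.

```bash
mkdir -p pics; ls
cat > h.py <<'E'
import numpy as np, cv2
from workcell import env
from scipy.spatial.transform import Rotation as R
def cam(n):
    f=env.grab_frame(n); return f
def ray(f,uv):
    K=np.array(f["intrinsics"]);E=np.array(f["extrinsics"])
    d=np.array([(uv[0]-K[0,2])/K[0,0],(uv[1]-K[1,2])/K[1,1]])
    u=d.copy()
    for _ in range(20): u=d/(1+f["k1"]*(u@u))
    v=E[:3,:3]@np.array([u[0],u[1],1]); return E[:3,3],v/np.linalg.norm(v)
def onz(f,uv,z):
    o,v=ray(f,uv); return o+v*(z-o[2])/v[2]
def proj(f,p):
    K=np.array(f["intrinsics"]);E=np.array(f["extrinsics"])
    c=E[:3,:3].T@(np.array(p)-E[:3,3]); u=c[:2]/c[2]; u=u*(1+f["k1"]*(u@u))
    return np.array([K[0,0]*u[0]+K[0,2],K[1,1]*u[1]+K[1,2]])
def tri(rs):
    A=sum(np.eye(3)-np.outer(v,v) for o,v in rs); b=sum((np.eye(3)-np.outer(v,v))@o for o,v in rs)
    return np.linalg.solve(A,b)
def save(f,n): cv2.imwrite("pics/"+n,cv2.cvtColor(f["frame"],cv2.COLOR_RGB2BGR))
E
python3 - <<'E'
from h import *
np.set_printoptions(precision=1,suppress=True)
F={}
for c in("scene","top"):
    F[c]=cam(c); save(F[c],c+"0.png"); print(c,np.array(F[c]["extrinsics"]),F[c]["intrinsics"][0][0],F[c]["k1"])
for t in("lockbox","panel","left_dial_grip","right_dial_grip","top_tray","top_tray_handle","lower_tray","mat","jar","sample_bottle","cup"):
    rs=[]
    for c in F:
        r=env.pinpoint(c,t)
        for d in r[:2]: print(t,c,np.array(d["uv"]),round(d["confidence"],2))
        if r: rs.append(ray(F[c],r[0]["uv"]))
    if len(rs)==2: print("   ",tri(rs))
s=env.state(); print(s)
E
```

```text
pics
scene [[  -0.9    0.3   -0.2  889.5]
 [   0.4    0.7   -0.6  881. ]
 [   0.    -0.6   -0.8 1246.8]
 [   0.     0.     0.     1. ]] 578.0944340137665 -0.08410528854433615
top [[   0.    -1.     0.2  218.4]
 [  -1.    -0.    -0.     3.5]
 [   0.    -0.2   -1.  1547.6]
 [   0.     0.     0.     1. ]] 552.1907016574906 -0.06865595090218715
lockbox scene [285.2 251.8] 0.6
lockbox top [330.8 220.9] 0.58
    [610.7 -33.9   2. ]
panel scene [309.6 223.5] 0.84
panel scene [311.3 157.4] 0.31
panel top [332.4 235.9] 0.75
    [543.  -34.9  92.5]
left_dial_grip scene [322.  236.3] 0.68
left_dial_grip scene [317.5 391.8] 0.25
left_dial_grip top [299.9 235.2] 0.64
left_dial_grip top [442.1 292.2] 0.61
    [537.6  49.1 131.7]
right_dial_grip scene [307.7 201.4] 0.65
right_dial_grip top [351.2 243.2] 0.82
    [523.5 -87.2 115.1]
top_tray scene [261.2 248.2] 0.65
top_tray top [333.4 193.8] 0.91
top_tray top [329.8 222.3] 0.6
    [677.1 -37.4  45.4]
top_tray_handle scene [255.3 220.9] 0.6
top_tray_handle top [331.  179.3] 0.73
    [683.1 -29.  165.8]
lower_tray scene [259.6 259. ] 0.86
lower_tray 
[... 171 characters left out ...]
8.5 319.2  18.2]
jar scene [291.9 345.2] 0.94
jar top [242.7 190.9] 0.78
jar top [192.2 195.1] 0.62
    [692.6 230.   -8.3]
sample_bottle scene [318.  393.9] 0.79
sample_bottle top [192.4 194.8] 0.92
    [677.9 374.4  -1.9]
cup scene [314. 158.] 0.88
cup top [447.4 293.2] 0.66
cup top [336.7 182.9] 0.52
    [ 405.1 -365.6   -8.9]
{'time_s': 1.2, 'qpos': array([65.4, 18.3, 89.6,  0. , 72. , -1.1]), 'qvel': array([-0. , -0. ,  0. ,  0.1,  0.1,  0. ]), 'effort': array([ -0. , -41.2, -23.2,   0.1,   0. ,   0. ]), 'ee_pos': array([228.6, 527.6, 404.8]), 'ee_rot': array([180. ,  -0. , 156.6]), 'force': array([ 0.2, -0. , -0.1]), 'torque': array([ 0., -0.,  0.]), 'gripper_width': 91.23453241317924}
```

Run:
```python
import cv2,numpy as np
a=cv2.imread("pics/scene0.png");b=cv2.imread("pics/top0.png")
A=cv2.resize(a[170:320,210:410],None,fx=4,fy=4,interpolation=2)
B=cv2.resize(b[160:310,230:430],None,fx=4,fy=4,interpolation=2)
cv2.imwrite("pics/A.png",A);cv2.imwrite("pics/B.png",B)
```

```text
(no output)
```

View pics/A.png

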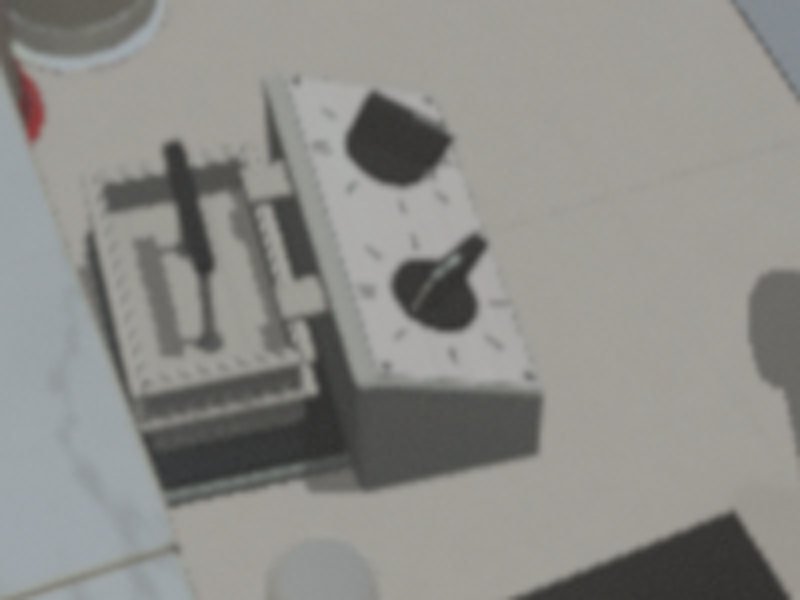

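View pics/B.png

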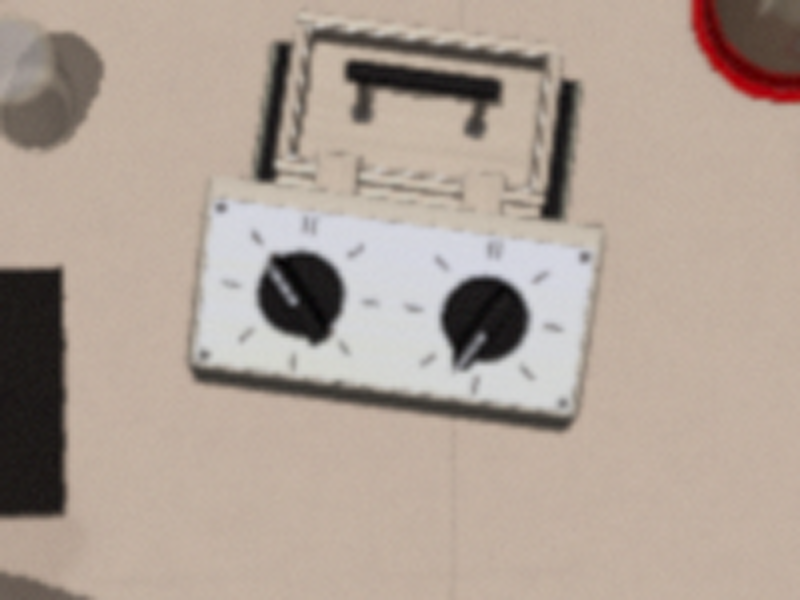

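View pics/top0.png

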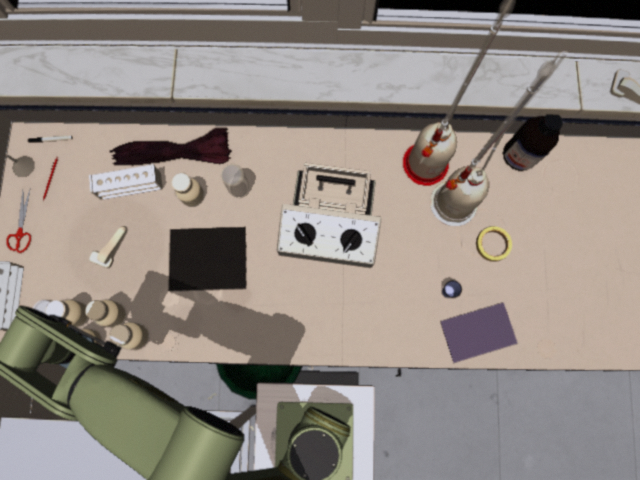

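The pictures show the console slightly turned. In the top crop, the left pointer is up-left near mark 7 (272,262) and the right pointer is down-left between marks 4 and 5 (461,368). The trays, the handle and the mat to the left are clear. Next I fit the box pose from the corners.

Run:
```python
from h import *
from scipy.optimize import least_squares
np.set_printoptions(precision=2,suppress=True)
F={c:cam(c) for c in("top","scene")}
P=[(-121,135,67),(-121,-135,67),(0,135,118),(0,-135,118)]
px={"top":[(192,367),(575,417),(212,180),(603,228)],"scene":[(542,392),(435,98),(359,388),(265,77)]}
off={"top":(230,160),"scene":(210,170)}
cv=lambda c,q:(np.array(q)+.5)/4-.5+off[c]
def W(x,p): return R.from_euler('z',x[2]).apply(p)+[x[0],x[1],0]
def res(x): return np.concatenate([proj(F[c],W(x,p))-cv(c,q) for c in px for p,q in zip(P,px[c])])
for cs in (["top","scene"],["top"],["scene"]):
    s=least_squares(lambda x:np.concatenate([proj(F[c],W(x,p))-cv(c,q) for c in cs for p,q in zip(P,px[c])]),[611,-34,0]); print(cs,s.x[:2],np.degrees(s.x[2]),np.abs(s.fun).max())
    if len(cs)==2: x=s.x
n=np.array([-np.sin(np.radians(25)),0,np.cos(np.radians(25))]);up=np.array([np.cos(np.radians(25)),0,np.sin(np.radians(25))]);right=np.array([0,-1.,0])
Rb=R.from_euler('z',x[2])
for name,y,lines in(("L",62.5,[("top",(272,260),(294,303)),("scene",(458,255),(415,308))]),("R",-62.5,[("top",(460,369),(485,335))])):
    c0=np.array([-66.4,y,92.6])
    print(name,"grip",W(x,c0+30*n), "pinp offset px")
    for c,a,b in lines:
        pts=[]
        for q in(a,b):
            o,v=ray(F[c],cv(c,q)); N=Rb.apply(n); q0=W(x,c0+43*n); p=o+v*(N@(q0-o))/(N@v)
            l=Rb.inv().apply(p-[x[0],x[1],0])-c0; pts.append(np.array([l@up,l@right]))
        print(c,"pts",pts,"ang line",np.arctan2(*(pts[0]-pts[1])[::-1])%6.283,"ang tip",np.arctan2(pts[0][1],pts[0][0])%6.283)
print("handle",W(x,[74,0,154]),"tray",W(x,[74,0,48]))
# mat refine
for c in F:
    m=env.trace(c,"mat")[0]["pixels"].astype(np.uint8); cn=max(cv2.findContours(m,0,1)[0],key=cv2.contourArea)
    q=[onz(F[c],p[0],4)[:2] for p in cn]; print("mat",cv2.minAreaRect(np.array(q,np.float32)))
for c in F:
  for t in("top_tray_handle",):
    m=env.trace(c,t)[0]; q=np.argwhere(m["pixels"])[:,::-1]; w=np.array([onz(F[c],p,162)[:2] for p in q],np.float32); print(cv2.minAreaRect(w))
np.save("box.npy",x)
```

```text
['top', 'scene'] [607.71 -30.43] -6.231511907398405 1.507504766730733
['top'] [607.83 -30.55] -5.935520372599857 1.279313087036087
['scene'] [607.62 -30.14] -6.518316628217384 1.2422943388775138
L grip [535.89  40.29 119.79] pinp offset px
top pts [array([ 30.11, -19.88]), array([ 3.48, -2.21])] ang line 5.6971123662951975 ang tip 5.699505281617174
scene pts [array([2.25, 0.41]), array([ 46.98, -47.49])] ang line 2.3219521418820666 ang tip 0.17900564856857687
R grip [522.32 -83.98 119.79] pinp offset px
top pts [array([-25.97, -13.46]), array([-1.01, -0.29])] ang line 3.6268275106084227 ang tip 3.619612635594078
handle [681.28 -38.46 154.  ] tray [681.28 -38.46  48.  ]
mat ((487.136474609375, 316.32965087890625), (186.97813415527344, 219.96044921875), 3.0377845764160156)
mat ((487.66595458984375, 315.7291564941406), (184.52171325683594, 225.84303283691406), 3.8787615299224854)
((660.8893432617188, -37.27642822265625), (181.3699951171875, 114.41344451904297), 84.94081115722656)
((693.8937377929688, 11.991348266601562), (205.6494903564453, 110.73030090332031), 83.60429382324219)
```

```bash
T='{"gripper":44,"travel":[0,0,0],"twist":0.123}'
python3 -m handwheel '[{"gripper":44,"travel":[0,0,0],"twist":0.123},{"gripper":44,"travel":[0,0,0],"twist":0.123},{"gripper":44,"travel":[0,0,0],"twist":0.123},{"gripper":44,"travel":[0,0,0],"twist":0.123},{"gripper":44,"travel":[0,0,0],"twist":0.123}]' 20
python3 -m handwheel '[{"gripper":44,"travel":[0,0,0],"twist":0.123},{"gripper":44,"travel":[0,0,0],"twist":0.123},{"gripper":44,"travel":[0,0,0],"twist":0.123},{"gripper":44,"travel":[0,0,0],"twist":0.123},{"gripper":44,"travel":[0,0,0],"twist":0.123}]'
python3 -m handwheel '[{"gripper":44,"travel":[0,0,0],"twist":0.123},{"gripper":44,"travel":[0,0,0],"twist":0.123},{"gripper":44,"travel":[0,0,0],"twist":0.123},{"gripper":44,"travel":[0,0,0],"twist":0.123},{"gripper":44,"travel":[0,0,0],"twist":0.123}]'
python3 -m handwheel '[{"gripper":44,"travel":[0,0,0],"twist":0.123},{"gripper":44,"travel":[0,0,0],"twist":0.123},{"gripper":44,"travel":[0,0,0],"twist":0.123}]'
```

```text
time_s: 1.92
ee_pos: [228.6, 527.6, 404.8]
ee_rot: [180.0, -0.0, 121.0]
force: [0.6, 0.2, 0.5]
gripper_width: 60.5
time_s: 2.33
ee_pos: [228.6, 527.6, 404.8]
ee_rot: [180.0, -0.0, 85.8]
force: [-0.7, -0.3, 0.2]
gripper_width: 40.0
time_s: 2.75
ee_pos: [228.6, 527.6, 404.8]
ee_rot: [-180.0, -0.0, 50.5]
force: [-0.1, 0.0, 1.0]
gripper_width: 40.1
time_s: 3.0
ee_pos: [228.6, 527.6, 404.8]
ee_rot: [-180.0, -0.0, 29.4]
force: [0.4, 0.4, 0.3]
gripper_width: 40.3
```

```bash
python3 -m handwheel '[{"gripper":44,"travel":[0,0.032,0],"twist":0},{"gripper":44,"travel":[0,0.032,0],"twist":0},{"gripper":44,"travel":[0,0.032,0],"twist":0},{"gripper":44,"travel":[0,0.032,0],"twist":0},{"gripper":44,"travel":[0,0.032,0],"twist":0}]'
python3 -m handwheel '[{"gripper":44,"travel":[0,0.032,0],"twist":0},{"gripper":44,"travel":[0,0.032,0],"twist":0},{"gripper":44,"travel":[0,0.032,0],"twist":0},{"gripper":44,"travel":[0,0.032,0],"twist":0},{"gripper":44,"travel":[0,0.032,0],"twist":0}]'
python3 -m handwheel '[{"gripper":44,"travel":[0,0.032,0],"twist":0},{"gripper":44,"travel":[0,0.032,0],"twist":0},{"gripper":44,"travel":[0,0.032,0],"twist":0},{"gripper":44,"travel":[0,0.032,0],"twist":0},{"gripper":44,"travel":[0,0.032,0],"twist":0}]'
python3 -m handwheel '[{"gripper":44,"travel":[0.011,0.032,0],"twist":0},{"gripper":44,"travel":[0.011,0.032,0],"twist":0},{"gripper":44,"travel":[0,0.030,0],"twist":0},{"gripper":44,"travel":[0,0,0],"twist":0},{"gripper":44,"travel":[0,0,0],"twist":0}]'
cat > go.py <<'E'
# prints tool-axis shift (m) and twist (rad) from the present pose to x y z yaw
import sys; from h import *
t=np.array([float(a) for a in sys.argv[1:5]]); s=env.state(); y=np.radians(s["ee_rot"][2]); d=t[:3]-s["ee_pos"]
w=-(t[3]-s["ee_rot"][2]); print("travel",np.round([(d[0]*np.cos(y)+d[1]*np.sin(y))/1e3,(d[0]*np.sin(y)-d[1]*np.cos(y))/1e3,-d[2]/1e3],4),"twist",round(np.radians((w+180)%360-180),3),s["ee_pos"].round(1),s["ee_rot"].round(1),s["force"].round(1),s["qpos"].round(0))
E
python3 go.py 533.8 40.5 306.3 29.8
python3 - <<'E'
from h import *
for c in("scene","top"):
    f=cam(c); save(f,c+"1.png")
a=cv2.imread("pics/scene1.png");cv2.imwrite("pics/A1.png",cv2.resize(a[150:300,210:410],None,fx=4,fy=4,interpolation=2))
E
```

```text
time_s: 3.42
ee_pos: [308.3, 387.4, 404.8]
ee_rot: [-180.0, -0.0, 29.8]
force: [0.3, 0.4, -0.2]
gripper_width: 39.9
time_s: 3.83
ee_pos: [387.6, 248.3, 405.0]
ee_rot: [-180.0, -0.0, 29.7]
force: [0.6, 0.7, 0.4]
gripper_width: 39.8
time_s: 4.25
ee_pos: [467.0, 109.2, 405.0]
ee_rot: [180.0, -0.0, 29.7]
force: [0.7, 1.0, 0.3]
gripper_width: 40.4
time_s: 4.67
ee_pos: [532.8, 38.9, 404.4]
ee_rot: [-180.0, 0.0, 29.6]
force: [-1.0, -0.3, -0.2]
gripper_width: 40.1
travel [ 0.0016 -0.0009  0.0981] twist -0.004 [532.8  38.9 404.4] [-180.     0.    29.6] [-1.  -0.3 -0.2] [ 3. 15. 95.  0. 70. 63.]
```

View pics/A1.png

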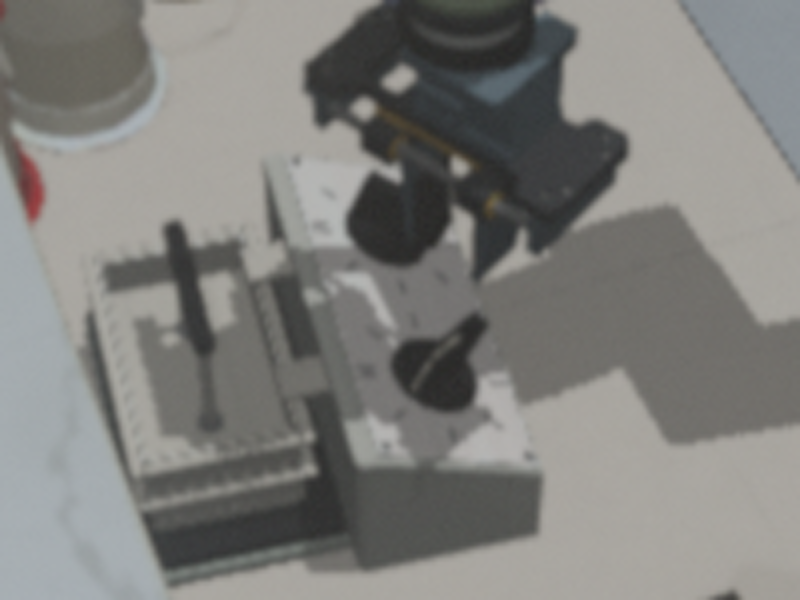

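The left bar runs from (485,320) to its tip at (415,388), and the fingers, at (410,250) and (495,270), straddle its line from above. Next I lower and grip.

```bash
python3 -m handwheel '[{"gripper":44,"travel":[0.0016,-0.001,0.025],"twist":0},{"gripper":44,"travel":[0,0,0.025],"twist":0},{"gripper":44,"travel":[0,0,0.020],"twist":0},{"gripper":44,"travel":[0,0,0.008],"twist":0},{"gripper":44,"travel":[0,0,0],"twist":0}]'
python3 -m handwheel '[{"gripper":44,"travel":[0,0,0.008],"twist":0},{"gripper":44,"travel":[0,0,0.008],"twist":0},{"gripper":44,"travel":[0,0,0.004],"twist":0},{"gripper":44,"travel":[0,0,0],"twist":0}]'
python3 go.py 533.8 40.5 306.3 29.8
python3 -m handwheel '[{"gripper":0,"travel":[0,0,0],"twist":0},{"gripper":0,"travel":[0,0,0],"twist":0},{"gripper":0,"travel":[0,0,0],"twist":0},{"gripper":0,"travel":[0,0,0],"twist":0},{"gripper":0,"travel":[0,0,0],"twist":0}]' 12
python3 go.py 533.8 40.5 306.3 29.8
```

```text
time_s: 5.18
ee_pos: [532.1, 42.7, 325.2]
ee_rot: [-179.9, 0.2, 29.8]
force: [-0.3, 0.7, -0.1]
gripper_width: 40.3
time_s: 5.52
ee_pos: [533.0, 41.8, 306.3]
ee_rot: [-180.0, 0.0, 29.7]
force: [0.5, -0.4, -0.3]
gripper_width: 40.3
travel [ 0.0001  0.0015 -0.    ] twist -0.001 [533.   41.8 306.3] [-180.     0.    29.7] [ 0.5 -0.4 -0.3] [  3.  20. 103.   0.  57.  64.]
time_s: 5.93
ee_pos: [533.9, 40.7, 307.2]
ee_rot: [179.8, -0.1, 29.8]
force: [1.5, -4.9, -1.2]
gripper_width: 18.4
travel [-0.0002  0.0002  0.0009] twist 0.0 [533.9  40.7 307.2] [ 1.798e+02 -1.000e-01  2.980e+01] [ 1.5 -4.9 -1.2] [  3.  19. 103.  -0.  57.  63.]
```

```bash
python3 -m handwheel '[{"gripper":0,"travel":[0,0,0],"twist":-0.1},{"gripper":0,"travel":[0,0,0],"twist":-0.1},{"gripper":0,"travel":[0,0,0],"twist":-0.1},{"gripper":0,"travel":[0,0,0],"twist":-0.1},{"gripper":0,"travel":[0,0,0],"twist":-0.1}]'
python3 -m handwheel '[{"gripper":0,"travel":[0,0,0],"twist":-0.1},{"gripper":0,"travel":[0,0,0],"twist":-0.1},{"gripper":0,"travel":[0,0,0],"twist":-0.1},{"gripper":0,"travel":[0,0,0],"twist":-0.1},{"gripper":0,"travel":[0,0,0],"twist":-0.1}]'
python3 go.py 533.8 40.5 306.3 221.6
python3 - <<'E'
from h import *
for c in("scene","top"):
    f=cam(c); save(f,c+"2.png")
E
```

```text
time_s: 6.35
ee_pos: [534.2, 39.5, 307.4]
ee_rot: [179.6, 0.2, 58.7]
force: [3.9, -11.1, -0.8]
gripper_width: 19.7
time_s: 6.77
ee_pos: [534.7, 40.2, 308.2]
ee_rot: [179.6, 0.2, 87.3]
force: [3.0, -5.8, 3.1]
gripper_width: 19.8
travel [ 0.0002 -0.001   0.0019] twist -2.344 [534.7  40.2 308.2] [179.6   0.2  87.3] [ 3.  -5.8  3.1] [  3.  19. 103.  -0.  57.   6.]
```

```bash
for i in 1 2 3; do python3 -m handwheel '[{"gripper":0,"travel":[0,0,0],"twist":-0.1},{"gripper":0,"travel":[0,0,0],"twist":-0.1},{"gripper":0,"travel":[0,0,0],"twist":-0.1},{"gripper":0,"travel":[0,0,0],"twist":-0.1},{"gripper":0,"travel":[0,0,0],"twist":-0.1}]'; done
python3 -m handwheel '[{"gripper":0,"travel":[0,0,0],"twist":-0.1},{"gripper":0,"travel":[0,0,0],"twist":-0.1},{"gripper":0,"travel":[0,0,0],"twist":-0.1},{"gripper":0,"travel":[0,0,0],"twist":-0.1},{"gripper":0,"travel":[0,0,0],"twist":-0.1}]'
python3 go.py 533.8 40.5 306.3 221.6
```

```text
time_s: 7.28
ee_pos: [534.2, 41.2, 309.1]
ee_rot: [179.7, 0.2, 115.9]
force: [-0.0, -2.8, 9.9]
gripper_width: 19.2
time_s: 7.7
ee_pos: [533.7, 41.2, 308.9]
ee_rot: [179.9, 0.2, 144.6]
force: [-1.3, -2.0, 8.1]
gripper_width: 16.8
time_s: 8.12
ee_pos: [533.6, 41.0, 308.1]
ee_rot: [-179.9, 0.2, 173.2]
force: [0.5, -4.2, 2.9]
gripper_width: 14.2
time_s: 8.53
ee_pos: [533.5, 40.4, 308.3]
ee_rot: [-179.8, 0.1, -158.1]
force: [-1.5, -6.8, 7.0]
gripper_width: 16.8
travel [-0.0003 -0.      0.002 ] twist -0.344 [533.5  40.4 308.3] [-1.798e+02  1.000e-01 -1.581e+02] [-1.5 -6.8  7. ] [   3.   19.  103.   -0.   57. -109.]
```

```bash
python3 -m handwheel '[{"gripper":0,"travel":[0,0,0],"twist":-0.1},{"gripper":0,"travel":[0,0,0],"twist":-0.1},{"gripper":0,"travel":[0,0,0],"twist":-0.1},{"gripper":0,"travel":[0,0,0],"twist":-0.045},{"gripper":0,"travel":[0,0,0],"twist":0}]'
python3 -m handwheel '[{"gripper":44,"travel":[0,0,0],"twist":0},{"gripper":44,"travel":[0,0,0],"twist":0},{"gripper":44,"travel":[0,0,0],"twist":0},{"gripper":44,"travel":[0,0,-0.02],"twist":0},{"gripper":44,"travel":[0,0,-0.04],"twist":0}]'
python3 -m handwheel '[{"gripper":44,"travel":[0,0,-0.038],"twist":0},{"gripper":44,"travel":[0,0,0],"twist":0}]'
python3 go.py 520.2 -83.8 404.3 144
```

```text
time_s: 8.95
ee_pos: [533.8, 40.1, 308.3]
ee_rot: [-179.7, -0.0, -138.5]
force: [-0.3, -6.4, 5.5]
gripper_width: 18.3
time_s: 9.37
ee_pos: [531.8, 41.9, 362.8]
ee_rot: [179.6, -0.5, -138.6]
force: [0.5, -0.3, -0.3]
gripper_width: 40.0
time_s: 9.53
ee_pos: [534.6, 42.1, 412.1]
ee_rot: [-179.5, 0.7, -138.6]
force: [2.1, -0.4, 0.9]
gripper_width: 40.1
travel [ 0.0941 -0.0849  0.0078] twist 1.351 [534.6  42.1 412.1] [-179.5    0.7 -138.6] [ 2.1 -0.4  0.9] [   3.   14.   94.    0.   71. -128.]
```

```bash
python3 -m handwheel '[{"gripper":44,"travel":[0,0,0],"twist":0.123},{"gripper":44,"travel":[0,0,0],"twist":0.123},{"gripper":44,"travel":[0,0,0],"twist":0.123},{"gripper":44,"travel":[0,0,0],"twist":0.123},{"gripper":44,"travel":[0,0,0],"twist":0.123}]'
python3 -m handwheel '[{"gripper":44,"travel":[0,0,0],"twist":0.123},{"gripper":44,"travel":[0,0,0],"twist":0.123},{"gripper":44,"travel":[0,0,0],"twist":0.123},{"gripper":44,"travel":[0,0,0],"twist":0.123},{"gripper":44,"travel":[0,0,0],"twist":0.123}]'
python3 -m handwheel '[{"gripper":44,"travel":[0,0,0],"twist":0.121},{"gripper":44,"travel":[-0.0155,-0.027,0],"twist":0},{"gripper":44,"travel":[-0.0155,-0.027,0],"twist":0},{"gripper":44,"travel":[-0.0155,-0.027,0],"twist":0},{"gripper":44,"travel":[-0.0155,-0.027,0],"twist":0}]'
python3 -m handwheel '[{"gripper":44,"travel":[0,0,0],"twist":0},{"gripper":44,"travel":[0,0,0],"twist":0}]'
python3 go.py 520.2 -83.8 306.3 144
python3 - <<'E'
from h import *
for c in("scene","top"):
    f=cam(c); save(f,c+"3.png")
a=cv2.imread("pics/scene3.png");cv2.imwrite("pics/A3.png",cv2.resize(a[150:300,210:410],None,fx=4,fy=4,interpolation=2))
E
```

```text
time_s: 9.95
ee_pos: [533.1, 42.0, 404.4]
ee_rot: [180.0, -0.0, -174.2]
force: [0.4, 0.5, 0.5]
gripper_width: 40.0
time_s: 10.37
ee_pos: [533.1, 42.0, 404.3]
ee_rot: [180.0, -0.0, 150.6]
force: [-0.5, 0.0, 1.4]
gripper_width: 40.4
time_s: 10.78
ee_pos: [519.5, -82.8, 404.4]
ee_rot: [180.0, -0.0, 144.0]
force: [-0.6, 0.2, -0.8]
gripper_width: 40.0
time_s: 10.95
ee_pos: [519.6, -83.0, 404.4]
ee_rot: [180.0, -0.0, 143.8]
force: [0.3, 0.6, 0.4]
gripper_width: 40.0
travel [-0.0009 -0.0003  0.0981] twist -0.003 [519.6 -83.  404.4] [180.   -0.  143.8] [0.3 0.6 0.4] [-10.  14.  96.   0.  70. -64.]
```

View pics/A3.png

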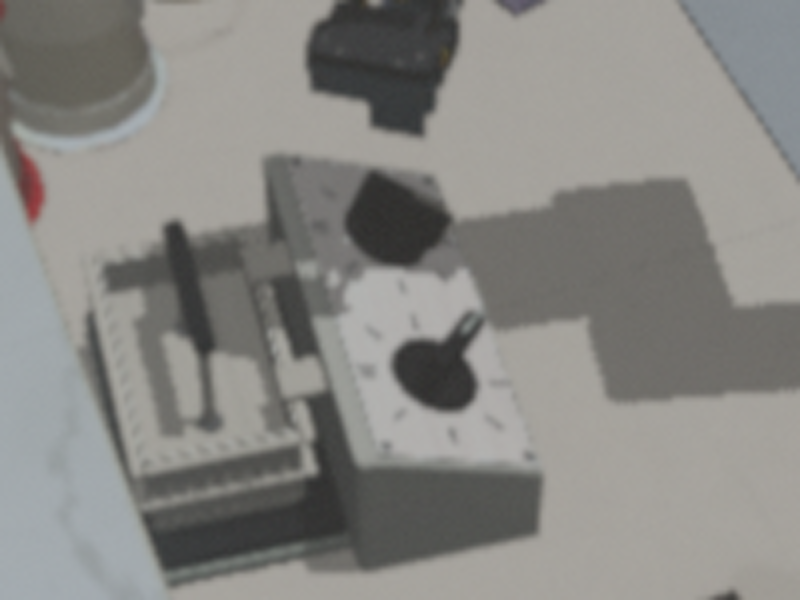

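The left pointer's white line is now at (470,320), towards mark 3 (down and right). Next comes the right dial.

```bash
python3 -m handwheel '[{"gripper":44,"travel":[0,0,0.025],"twist":0},{"gripper":44,"travel":[0,0,0.025],"twist":0},{"gripper":44,"travel":[0,0,0.020],"twist":0},{"gripper":44,"travel":[0,0,0.008],"twist":0},{"gripper":44,"travel":[0,0,0],"twist":0}]'
python3 -m handwheel '[{"gripper":44,"travel":[0,0,0.008],"twist":0},{"gripper":44,"travel":[0,0,0.008],"twist":0},{"gripper":44,"travel":[0,0,0.004],"twist":0},{"gripper":44,"travel":[0,0,0],"twist":0}]'
python3 go.py 520.2 -83.8 306.3 144
python3 -m handwheel '[{"gripper":0,"travel":[0,0,0],"twist":0},{"gripper":0,"travel":[0,0,0],"twist":0},{"gripper":0,"travel":[0,0,0],"twist":0},{"gripper":0,"travel":[0,0,0],"twist":0},{"gripper":0,"travel":[0,0,0],"twist":0}]' 12
python3 -m handwheel '[{"gripper":0,"travel":[0,0,0],"twist":0.1},{"gripper":0,"travel":[0,0,0],"twist":0.1},{"gripper":0,"travel":[0,0,0],"twist":0.1},{"gripper":0,"travel":[0,0,0],"twist":0.1},{"gripper":0,"travel":[0,0,0],"twist":0.1}]'
python3 go.py 520.2 -83.8 306.3 83.8
```

```text
time_s: 11.47
ee_pos: [519.4, -80.9, 324.9]
ee_rot: [-179.9, -0.2, 144.1]
force: [0.4, 0.9, 0.5]
gripper_width: 40.3
time_s: 11.8
ee_pos: [519.7, -82.0, 306.2]
ee_rot: [-180.0, -0.0, 144.0]
force: [0.4, -0.3, 0.0]
gripper_width: 40.1
travel [-0.0015 -0.0012 -0.0001] twist -0.0 [519.7 -82.  306.2] [-180.   -0.  144.] [ 0.4 -0.3  0. ] [-10.  19. 104.   0.  57. -64.]
time_s: 12.22
ee_pos: [519.9, -82.2, 307.1]
ee_rot: [180.0, 0.0, 144.0]
force: [-0.3, 0.0, 1.7]
gripper_width: 16.5
time_s: 12.63
ee_pos: [520.3, -81.1, 307.3]
ee_rot: [179.8, -0.1, 115.0]
force: [1.9, 5.5, 1.7]
gripper_width: 19.6
travel [-0.0024 -0.0013  0.001 ] twist 0.545 [520.3 -81.1 307.3] [ 1.798e+02 -1.000e-01  1.150e+02] [1.9 5.5 1.7] [-10.  19. 104.   0.  57. -35.]
```

```bash
python3 -m handwheel '[{"gripper":0,"travel":[0,0,0],"twist":0.1},{"gripper":0,"travel":[0,0,0],"twist":0.1},{"gripper":0,"travel":[0,0,0],"twist":0.1},{"gripper":0,"travel":[0,0,0],"twist":0.1},{"gripper":0,"travel":[0,0,0],"twist":0.1}]'
python3 -m handwheel '[{"gripper":0,"travel":[0,0,0],"twist":0.048},{"gripper":0,"travel":[0,0,0],"twist":0},{"gripper":0,"travel":[0,0,0],"twist":0},{"gripper":0,"travel":[0,0,0],"twist":0}]'
python3 go.py 520.2 -83.8 306.3 83.8
python3 -m handwheel '[{"gripper":44,"travel":[0,0,0],"twist":0},{"gripper":44,"travel":[0,0,0],"twist":0},{"gripper":44,"travel":[0,0,0],"twist":0},{"gripper":44,"travel":[0,0,-0.02],"twist":0},{"gripper":44,"travel":[0,0,-0.04],"twist":0}]'
python3 -m handwheel '[{"gripper":44,"travel":[0,0,-0.04],"twist":0},{"gripper":44,"travel":[0,0,-0.03],"twist":0},{"gripper":44,"travel":[0,0,-0.03],"twist":0},{"gripper":44,"travel":[0,0,0],"twist":0},{"gripper":44,"travel":[0,0,0],"twist":0}]'
python3 - <<'E'
from h import *
for c in("scene","top"):
    f=cam(c); save(f,c+"4.png")
a=cv2.imread("pics/scene4.png")[150:300,210:410];b=cv2.imread("pics/top4.png")[160:310,230:430]
cv2.imwrite("pics/A4.png",cv2.resize(a,None,fx=4,fy=4,interpolation=2))
E
```

```text
time_s: 13.05
ee_pos: [521.2, -81.3, 308.0]
ee_rot: [179.7, -0.1, 86.4]
force: [3.9, 4.3, 3.9]
gripper_width: 19.6
time_s: 13.38
ee_pos: [521.2, -81.4, 308.1]
ee_rot: [179.6, -0.1, 83.9]
force: [3.0, 5.4, 3.6]
gripper_width: 19.3
travel [-0.0025 -0.0008  0.0018] twist 0.001 [521.2 -81.4 308.1] [ 1.796e+02 -1.000e-01  8.390e+01] [3.  5.4 3.6] [-10.  19. 104.   0.  57.  -4.]
time_s: 13.8
ee_pos: [518.2, -82.1, 362.6]
ee_rot: [-179.3, -0.0, 83.9]
force: [-0.2, 0.5, 0.1]
gripper_width: 39.9
time_s: 14.22
ee_pos: [519.6, -82.3, 468.2]
ee_rot: [179.8, 0.0, 83.9]
force: [0.5, 0.5, -0.1]
gripper_width: 40.5
```

View pics/A4.png

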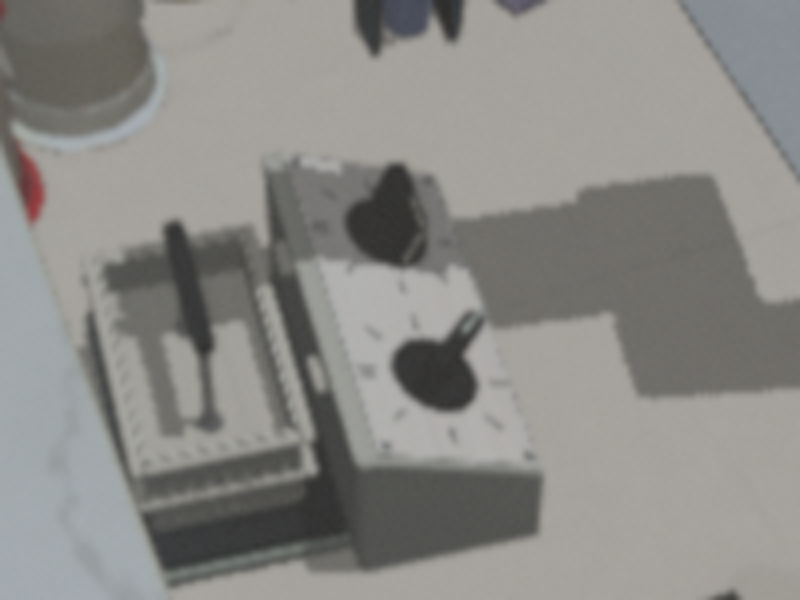

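The bolt is drawn back: its tongues are off the rim near (318,373), and both pointers stand at their marks. Next is the handle.

```bash
python3 - <<'E'
from h import *
np.set_printoptions(precision=1,suppress=True)
x=np.load("box.npy")
f=cam("top"); s=cam("scene")
cv=lambda q,o:(np.array(q)+.5)/4-.5+o
print("top0 bar ends",[onz(f,cv(q,(230,160)),162) for q in((347,70),(500,88))])
# near (tray front side) & scene bar ends from A4
print("scene bar ends",[onz(s,cv(q,(210,150)),162) for q in((174,222),(205,342))])
rs=[]
for c,g in(("top",f),("scene",s)):
    r=env.pinpoint(c,"top_tray_handle"); print(c,[(np.array(d["uv"]),d["confidence"]) for d in r])
    if r: rs.append(onz(g,r[0]["uv"],154)); print(rs[-1])
for p in([681.3,-38.5,162],): print(proj(f,p),proj(s,p))
E
python3 go.py 681.3 -38.5 400 83.8
```

```text
top0 bar ends [array([685.5,  11.9, 162. ]), array([675.8, -89.1, 162. ])]
scene bar ends [array([675.1, -87.6, 162. ]), array([686.7,  12.7, 162. ])]
top [(array([336.6, 178.6]), 0.58)]
[685.5 -41.8 154. ]
scene [(array([254.1, 222. ]), 0.6)]
[688.1 -39.8 154. ]
[335.4 179.1] [256.6 219.5]
travel [0.0605 0.1561 0.0653] twist 0.002 [519.7 -82.1 465.3] [-179.8   -0.    83.9] [ 0.2  0.7 -0.4] [-10.  12.  90.   0.  79.  -4.]
```

```bash
python3 -m handwheel '[{"gripper":75,"travel":[0.0121,0.0312,0],"twist":0},{"gripper":75,"travel":[0.0121,0.0312,0],"twist":0},{"gripper":75,"travel":[0.0121,0.0312,0],"twist":0},{"gripper":75,"travel":[0.0121,0.0312,0],"twist":0},{"gripper":75,"travel":[0.0121,0.0312,0],"twist":0}]'
python3 -m handwheel '[{"gripper":75,"travel":[0,0,0.025],"twist":0},{"gripper":75,"travel":[0,0,0.025],"twist":0},{"gripper":75,"travel":[0,0,0.025],"twist":0},{"gripper":75,"travel":[0,0,0],"twist":0},{"gripper":75,"travel":[0,0,0],"twist":0}]'
python3 go.py 681.3 -38.5 324 83.8
```

```text
time_s: 14.93
ee_pos: [682.8, -38.0, 465.6]
ee_rot: [-179.9, 0.0, 83.9]
force: [-0.2, -0.1, 0.1]
gripper_width: 68.0
time_s: 15.35
ee_pos: [681.3, -38.4, 389.8]
ee_rot: [-179.7, 0.0, 83.9]
force: [-0.1, 0.1, -0.1]
gripper_width: 68.2
travel [-0.0001  0.      0.0658] twist 0.002 [681.3 -38.4 389.8] [-179.7    0.    83.9] [-0.1  0.1 -0.1] [-4. 29. 75.  0. 76.  2.]
```

```bash
python3 -m handwheel '[{"gripper":75,"travel":[0,0,0.02],"twist":0},{"gripper":75,"travel":[0,0,0.02],"twist":0},{"gripper":75,"travel":[0,0,0.015],"twist":0},{"gripper":75,"travel":[0,0,0.01],"twist":0},{"gripper":75,"travel":[0,0,0],"twist":0}]'
python3 -m handwheel '[{"gripper":0,"travel":[0,0,0],"twist":0},{"gripper":0,"travel":[0,0,0],"twist":0},{"gripper":0,"travel":[0,0,0],"twist":0},{"gripper":0,"travel":[0,0,0],"twist":0},{"gripper":0,"travel":[0,0,0],"twist":0}]' 5
python3 -m handwheel '[{"gripper":0,"travel":[0,0,0],"twist":0},{"gripper":0,"travel":[0,0,0],"twist":0},{"gripper":0,"travel":[0,0,0],"twist":0},{"gripper":0,"travel":[0,0,0],"twist":0}]' 5
python3 go.py 681.3 -38.5 324 83.8
```

```text
time_s: 15.77
ee_pos: [681.2, -38.5, 326.0]
ee_rot: [-179.9, -0.0, 83.9]
force: [-0.5, 0.1, 0.6]
gripper_width: 68.4
time_s: 16.18
ee_pos: [681.4, -38.4, 327.6]
ee_rot: [179.9, -0.0, 83.9]
force: [0.0, 0.2, -0.0]
gripper_width: 38.3
time_s: 16.52
ee_pos: [681.6, -38.4, 326.9]
ee_rot: [179.9, -0.0, 83.9]
force: [1.0, -0.5, -2.9]
gripper_width: 14.2
travel [-0.0001 -0.0003  0.0029] twist 0.002 [681.6 -38.4 326.9] [179.9  -0.   83.9] [ 1.  -0.5 -2.9] [-4. 31. 81.  0. 68.  2.]
```

```bash
python3 -m handwheel '[{"gripper":0,"travel":[0,0,0],"twist":0},{"gripper":0,"travel":[0,0,0],"twist":0},{"gripper":0,"travel":[0,0,0],"twist":0},{"gripper":0,"travel":[0,0,-0.003],"twist":0},{"gripper":0,"travel":[0,0,-0.003],"twist":0}]' 40
python3 go.py 681.3 -38.5 324 83.8
python3 -m handwheel '[{"gripper":0,"travel":[0,0,-0.004],"twist":0},{"gripper":0,"travel":[0,0,-0.004],"twist":0},{"gripper":0,"travel":[0,0,-0.004],"twist":0},{"gripper":0,"travel":[0,0,-0.004],"twist":0},{"gripper":0,"travel":[0,0,-0.004],"twist":0}]'
python3 -m handwheel '[{"gripper":0,"travel":[0,0,-0.008],"twist":0},{"gripper":0,"travel":[0,0,-0.01],"twist":0},{"gripper":0,"travel":[0,0,-0.012],"twist":0},{"gripper":0,"travel":[0,0,0],"twist":0},{"gripper":0,"travel":[0,0,0],"twist":0}]'
python3 - <<'E'
from h import *
f=cam("scene"); save(f,"scene5.png")
cv2.imwrite("pics/A5.png",cv2.resize(cv2.imread("pics/scene5.png")[150:300,190:390],None,fx=4,fy=4,interpolation=2))
E
```

```text
time_s: 16.93
ee_pos: [681.0, -38.4, 331.9]
ee_rot: [-179.8, 0.0, 83.9]
force: [-0.4, -0.4, -4.0]
gripper_width: 13.8
travel [-0.0001  0.0003  0.0079] twist 0.002 [681.  -38.4 331.9] [-179.8    0.    83.9] [-0.4 -0.4 -4. ] [-4. 31. 80.  0. 69.  2.]
time_s: 17.35
ee_pos: [681.3, -38.4, 353.2]
ee_rot: [180.0, -0.0, 83.9]
force: [0.3, -0.1, -3.4]
gripper_width: 14.0
time_s: 17.77
ee_pos: [681.4, -38.4, 384.2]
ee_rot: [179.8, -0.0, 83.9]
force: [1.0, 0.3, -2.6]
gripper_width: 13.8
```

View pics/A5.png

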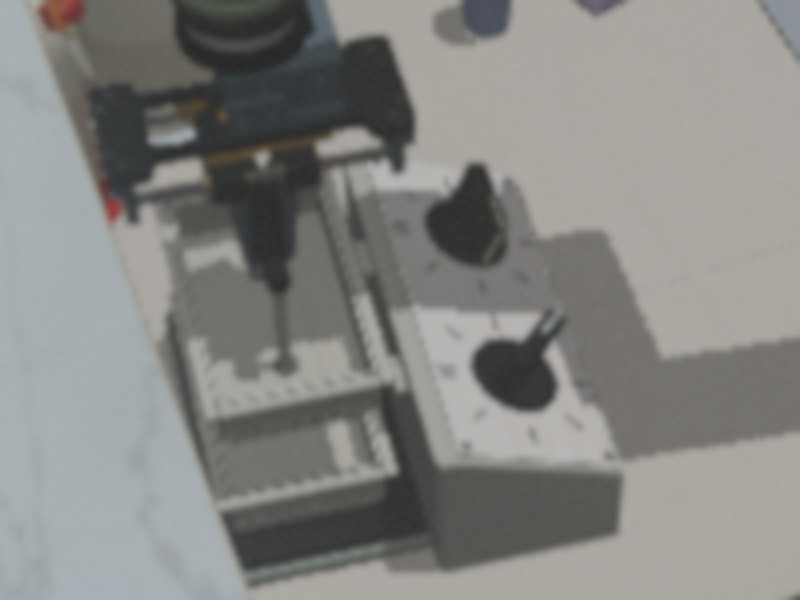

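The top tray is lifted clear and the lower tray stayed seated. The weight reads about 3.5 N. I raise it further and carry it across.

```bash
python3 -m handwheel '[{"gripper":0,"travel":[0,0,-0.01],"twist":0},{"gripper":0,"travel":[0,0,-0.02],"twist":0},{"gripper":0,"travel":[0,0,-0.02],"twist":0},{"gripper":0,"travel":[0,0,-0.02],"twist":0},{"gripper":0,"travel":[0,0,-0.02],"twist":0}]'
python3 -m handwheel '[{"gripper":0,"travel":[0,0,-0.005],"twist":0},{"gripper":0,"travel":[0.01,-0.007,0],"twist":0},{"gripper":0,"travel":[0.02,-0.014,0],"twist":0},{"gripper":0,"travel":[0.02,-0.014,0],"twist":0},{"gripper":0,"travel":[0.02,-0.014,0],"twist":0}]'
python3 -m handwheel '[{"gripper":0,"travel":[0.02,-0.014,0],"twist":0},{"gripper":0,"travel":[0.02,-0.014,0],"twist":0},{"gripper":0,"travel":[0.02,-0.014,0],"twist":0},{"gripper":0,"travel":[0.02,-0.014,0],"twist":0},{"gripper":0,"travel":[0.02,-0.014,0],"twist":0}]'
python3 -m handwheel '[{"gripper":0,"travel":[0.02,-0.014,0],"twist":0},{"gripper":0,"travel":[0.02,-0.014,0],"twist":0},{"gripper":0,"travel":[0.02,-0.014,0],"twist":0},{"gripper":0,"travel":[0.02,-0.014,0],"twist":0},{"gripper":0,"travel":[0.02,-0.014,0],"twist":0}]'
python3 -m handwheel '[{"gripper":0,"travel":[0.02,-0.014,0],"twist":0},{"gripper":0,"travel":[0.015,-0.01,0],"twist":0},{"gripper":0,"travel":[0.01,-0.005,0],"twist":0},{"gripper":0,"travel":[0,0,0],"twist":0},{"gripper":0,"travel":[0,0,0],"twist":0}]'
python3 - <<'E'
import cv2
from h import *
class F(dict):pass
f=cam("top"); s=cam("scene")
b=cv2.cvtColor(cv2.imread("pics/top0.png"),cv2.COLOR_BGR2GRAY); m=(b<50).astype(np.uint8)
for nm,g in(("top",f),("scene",s)):
    im=cv2.cvtColor(cv2.imread(f"pics/{nm}0.png"),cv2.COLOR_BGR2GRAY)
    m=(im<60).astype(np.uint8); c0=proj(g,[488,316,4]).astype(int)
    n,l=cv2.connectedComponents(m); cn=cv2.findContours((l==l[c0[1],c0[0]]).astype(np.uint8),0,1)[0][0]
    ap=cv2.approxPolyDP(cn,5,True)
    pts=np.array([onz(g,p[0],4)[:2] for p in ap]); print(nm,pts.round(0).tolist(),cv2.minAreaRect(np.array([onz(g,p[0],4)[:2] for p in cn],np.float32)))
E
python3 go.py 487.4 316 290 88
```

```text
time_s: 18.23
ee_pos: [681.2, -38.4, 473.6]
ee_rot: [-179.9, -0.0, 83.9]
force: [0.2, -0.1, -2.7]
gripper_width: 13.9
time_s: 18.65
ee_pos: [638.9, 37.6, 475.5]
ee_rot: [-179.7, -0.0, 83.9]
force: [1.3, 1.2, -3.3]
gripper_width: 13.9
time_s: 19.07
ee_pos: [579.4, 144.7, 475.8]
ee_rot: [-179.8, 0.0, 83.9]
force: [0.1, 0.1, -3.6]
gripper_width: 13.9
time_s: 19.48
ee_pos: [520.2, 251.3, 475.8]
ee_rot: [-179.8, 0.1, 83.9]
force: [0.9, -0.0, -3.7]
gripper_width: 14.0
time_s: 19.9
ee_pos: [497.5, 298.0, 476.8]
ee_rot: [-179.9, 0.1, 84.0]
force: [0.2, 0.1, -3.0]
gripper_width: 13.9
top [[580.0, 217.0], [569.0, 427.0], [395.0, 419.0], [410.0, 208.0]] ((488.14447021484375, 317.0460510253906), (176.76695251464844, 215.90130615234375), 3.3022215366363525)
scene [[409.0, 210.0], [578.0, 219.0], [567.0, 426.0], [396.0, 419.0]] ((487.21600341796875, 318.18572998046875), (175.65802001953125, 213.68235778808594), 3.2645299434661865)
travel [ 0.0176 -0.0127  0.1872] twist -0.072 [498.2 297.1 477.2] [-1.80e+02  1.00e-01  8.39e+01] [ 0.2 -0.9 -3.4] [30. 17. 81. -0. 82. 36.]
```

```bash
python3 -m handwheel '[{"gripper":0,"travel":[0.009,-0.0065,0],"twist":0},{"gripper":0,"travel":[0.0095,-0.0065,0],"twist":0},{"gripper":0,"travel":[0,0,0],"twist":-0.055},{"gripper":0,"travel":[0,0,0],"twist":-0.055},{"gripper":0,"travel":[0,0,0],"twist":-0.054}]'
python3 -m handwheel '[{"gripper":0,"travel":[0,0,0.015],"twist":0},{"gripper":0,"travel":[0,0,0.025],"twist":0},{"gripper":0,"travel":[0,0,0.025],"twist":0},{"gripper":0,"travel":[0,0,0.025],"twist":0},{"gripper":0,"travel":[0,0,0.025],"twist":0}]'
python3 -m handwheel '[{"gripper":0,"travel":[0,0,0.025],"twist":0},{"gripper":0,"travel":[0,0,0.02],"twist":0},{"gripper":0,"travel":[0,0,0.01],"twist":0},{"gripper":0,"travel":[0,0,0],"twist":0},{"gripper":0,"travel":[0,0,0],"twist":0}]'
python3 go.py 487.7 317 285 93.3
```

```text
time_s: 20.42
ee_pos: [486.5, 318.3, 477.8]
ee_rot: [-180.0, -0.0, 93.5]
force: [-0.4, -0.2, -3.2]
gripper_width: 13.8
time_s: 20.83
ee_pos: [486.5, 318.1, 361.9]
ee_rot: [180.0, -0.0, 93.3]
force: [0.3, -0.9, -3.4]
gripper_width: 13.8
time_s: 21.25
ee_pos: [487.1, 318.1, 308.1]
ee_rot: [180.0, -0.0, 93.3]
force: [0.7, -0.4, -3.3]
gripper_width: 13.9
travel [-0.0011  0.0006  0.0231] twist 0.0 [487.1 318.1 308.1] [180.   -0.   93.3] [ 0.7 -0.4 -3.3] [32. 23. 97.  0. 60. 29.]
```

```bash
python3 -m handwheel '[{"gripper":0,"travel":[0,0,0.008],"twist":0},{"gripper":0,"travel":[0,0,0.006],"twist":0},{"gripper":0,"travel":[0,0,0.004],"twist":0},{"gripper":0,"travel":[0,0,0],"twist":0},{"gripper":0,"travel":[0,0,0],"twist":0}]'
python3 -m handwheel '[{"gripper":0,"travel":[0,0,0.002],"twist":0},{"gripper":0,"travel":[0,0,0.001],"twist":0},{"gripper":0,"travel":[0,0,0.001],"twist":0},{"gripper":0,"travel":[0,0,0.001],"twist":0},{"gripper":0,"travel":[0,0,0],"twist":0}]'
python3 go.py 487.7 317 283 93.3
```

```text
time_s: 21.67
ee_pos: [486.9, 317.6, 289.7]
ee_rot: [-180.0, -0.0, 93.3]
force: [-0.3, -0.0, -3.0]
gripper_width: 13.6
time_s: 22.08
ee_pos: [486.9, 317.6, 284.6]
ee_rot: [-180.0, 0.0, 93.3]
force: [-0.1, -0.9, -3.9]
gripper_width: 13.8
travel [-0.0007  0.0008  0.0016] twist 0.0 [486.9 317.6 284.6] [-180.     0.    93.3] [-0.1 -0.9 -3.9] [32. 25. 99.  0. 57. 29.]
```

```bash
python3 -m handwheel '[{"gripper":0,"travel":[0,0,0.001],"twist":0},{"gripper":0,"travel":[0,0,0],"twist":0},{"gripper":0,"travel":[0,0,0.001],"twist":0},{"gripper":0,"travel":[0,0,0],"twist":0}]'
python3 go.py 487.7 317 283 93.3
python3 - <<'E'
from h import *
f=cam("scene"); save(f,"scene6.png")
cv2.imwrite("pics/A6.png",cv2.resize(cv2.imread("pics/scene6.png")[250:400,290:490],None,fx=4,fy=4,interpolation=2))
E
```

```text
time_s: 22.42
ee_pos: [487.0, 317.7, 282.7]
ee_rot: [180.0, -0.0, 93.3]
force: [0.7, -0.8, -3.0]
gripper_width: 13.7
travel [-0.0007  0.0007 -0.0003] twist 0.0 [487.  317.7 282.7] [180.   -0.   93.3] [ 0.7 -0.8 -3. ] [32. 25. 99.  0. 57. 29.]
```

View pics/A6.png

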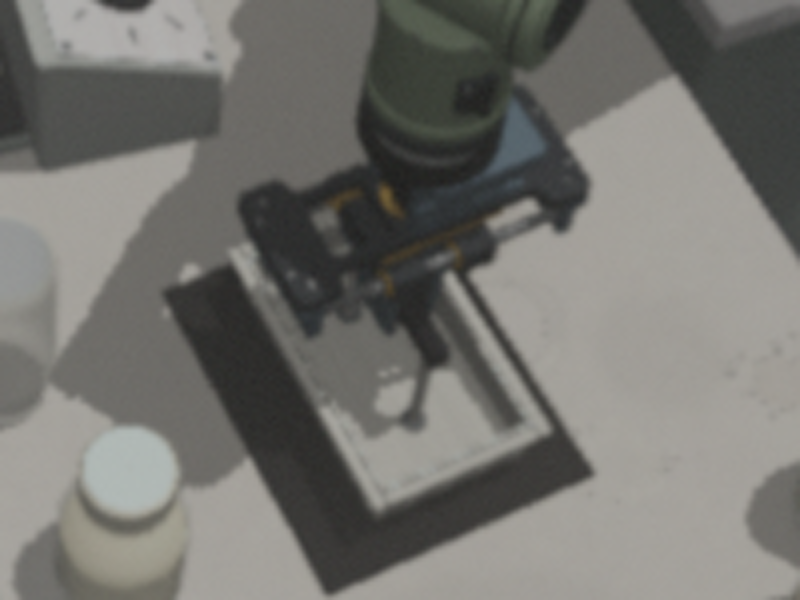

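The tray hangs level over the mat; its rim's offset in the picture fits its 50 mm height. I lower it in small steps until contact.

```bash
for i in 1 2; do python3 -m handwheel '[{"gripper":0,"travel":[0,0,0.0005],"twist":0},{"gripper":0,"travel":[0,0,0],"twist":0},{"gripper":0,"travel":[0,0,0.0005],"twist":0},{"gripper":0,"travel":[0,0,0],"twist":0}]'; python3 -c "
from h import *
print(env.state()['force'],env.state()['torque'])"; done
```

```text
time_s: 22.8
ee_pos: [486.9, 317.6, 282.7]
ee_rot: [180.0, -0.0, 93.3]
force: [-2.3, -2.6, 5.9]
gripper_width: 13.8
[-2.29822804 -2.57261495  5.92859818] [-0.30882732  0.44196805  0.03595993]
time_s: 23.13
ee_pos: [486.8, 317.5, 282.6]
ee_rot: [179.9, -0.0, 93.3]
force: [-3.4, -2.9, 11.1]
gripper_width: 13.5
[-3.38365869 -2.94127908 11.10496877] [-0.53558469  0.73075296  0.01699304]
```

```bash
python3 -m handwheel '[{"gripper":0,"travel":[0,0,-0.001],"twist":0},{"gripper":0,"travel":[0,0,0],"twist":0},{"gripper":25,"travel":[0,0,0],"twist":0},{"gripper":35,"travel":[0,0,0],"twist":0},{"gripper":50,"travel":[0,0,0],"twist":0}]' 10
python3 -m handwheel '[{"gripper":50,"travel":[0,0,0],"twist":0},{"gripper":50,"travel":[0,0,0],"twist":0},{"gripper":50,"travel":[0,0,-0.015],"twist":0},{"gripper":50,"travel":[0,0,-0.025],"twist":0},{"gripper":50,"travel":[0,0,-0.03],"twist":0}]'
python3 -m handwheel '[{"gripper":50,"travel":[0,0,-0.04],"twist":0},{"gripper":50,"travel":[0,0,-0.04],"twist":0},{"gripper":50,"travel":[-0.01,-0.03,-0.02],"twist":0},{"gripper":50,"travel":[-0.01,-0.04,0],"twist":0},{"gripper":50,"travel":[-0.01,-0.04,0],"twist":0}]'
python3 -m handwheel '[{"gripper":50,"travel":[0,-0.04,0],"twist":0},{"gripper":50,"travel":[0,-0.03,0],"twist":0},{"gripper":50,"travel":[0,0,0],"twist":0},{"gripper":50,"travel":[0,0,0],"twist":0},{"gripper":50,"travel":[0,0,0],"twist":0}]'
python3 - <<'E'
from h import *
np.set_printoptions(precision=1,suppress=True)
F={}
for c in("scene","top"):
    F[c]=cam(c); save(F[c],c+"7.png")
for t,z in(("top_tray",4),("top_tray_handle",110),("lower_tray",12),("jar",0),("sample_bottle",0),("cup",0)):
    for c in F:
        r=env.pinpoint(c,t)
        if r: print(t,c,r[0]["confidence"],onz(F[c],r[0]["uv"],z))
a=cv2.imread("pics/scene7.png")[180:420,200:480]; b=cv2.imread("pics/top7.png")[140:320,140:460]
a=cv2.resize(a,(350,300)); b=cv2.resize(b,(533//1,300)); 
cv2.imwrite("pics/C7.png",np.vstack([cv2.resize(cv2.imread("pics/scene7.png")[180:420,200:480],(467,400)),cv2.resize(cv2.imread("pics/top7.png")[170:290,150:430],(467,200))]))
E
```

```text
time_s: 23.55
ee_pos: [487.1, 317.8, 281.5]
ee_rot: [180.0, -0.0, 93.3]
force: [-0.8, -0.4, -0.3]
gripper_width: 31.0
time_s: 23.97
ee_pos: [486.6, 317.4, 350.7]
ee_rot: [-179.8, 0.1, 93.3]
force: [0.8, -0.4, 0.7]
gripper_width: 45.6
time_s: 24.38
ee_pos: [378.2, 281.0, 453.0]
ee_rot: [179.8, -0.1, 93.3]
force: [-1.0, 0.5, 0.6]
gripper_width: 45.6
time_s: 24.8
ee_pos: [309.4, 277.5, 452.1]
ee_rot: [179.9, -0.0, 93.3]
force: [0.9, 0.5, -0.0]
gripper_width: 45.5
top_tray scene 0.62 [483.3 309.8   4. ]
top_tray top 0.91 [485.8 317.6   4. ]
top_tray_handle scene 0.8 [490.3 314.6 110. ]
top_tray_handle top 0.79 [486.9 316.3 110. ]
lower_tray scene 0.89 [680.  -34.1  12. ]
lower_tray top 0.8 [684.2 -27.5  12. ]
jar scene 0.87 [690.7 229.7   0. ]
jar top 0.58 [694.2 232.8   0. ]
sample_bottle scene 0.56 [681.3 372.2   0. ]
sample_bottle top 0.58 [672.6 382.6   0. ]
cup scene 0.71 [ 409.1 -354.3    0. ]
cup top 0.77 [ 407.6 -361.     0. ]
```

View pics/C7.png

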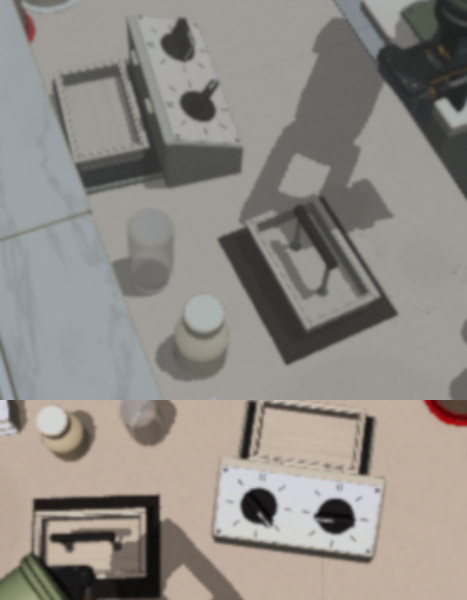

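The tray stands upright and centred on the mat at about (487,317), the lower tray is in its frame, the bystanders stand where they were, and the dials are at marks 3 and 6. I hand in.

```bash
python3 -c "
from workcell import env
print(env.job_done())"
```

```text
the job is handed in; nothing more can be done
None
```

The job is done and handed in after about 25 s of robot time. I turned the left dial to mark 3 in one grasp, then the right dial to mark 6. The bolt drew back. I then lifted the top tray by its handle and set it down on the rubber mat.

**Last checks, all from the final pictures:**
- **Tray:** it stands upright on the mat. The top camera puts its centre within 2 mm of the mat centre, which I measured at about (488, 317) mm. Contact was felt as the tray touched down, before I opened the fingers.
- **Dials and bolt:** both pointers stand at their marks and the bolt tongues are off the tray.
- **Lower tray and other things:** the lower tray is still in its frame, and the jar, bottle and cup show no visible movement.
- **Robot:** the gripper is clear of everything, and the highest force reading was about 12 N.

**What disagreed:** the scene-camera network put the tray about 7 mm off in y from the top camera. Its readings for the other things also scattered by up to about 12 mm, so I relied on the top camera and the arm's measured pose at release.

The moves cannot tilt the tool, so I gripped both dials with it vertical instead of square to the panel. The grip held throughout.

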